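# Slide the ring tray into the drying hood

### The job

Push the wooden ring tray along the feed shelf and in through the swinging flap of the drying hood, until it drops off the shelf's inner edge and lies flat on the hood's floor; then draw your fingers back out so that the flap swings fully shut behind it. Only push the tray, never lift it or turn it over, and leave the other things on the bench where they are.

Things in the scene. Friction and masses are not known exactly. Their poses are not given: they have to be found in the camera images.
- hood: Low grey dust hood, fixed to the bench. Origin on the bench (height 0) under the middle of the doorway, in the shut flap's plane; x points into the hood (away from the robot), y left, z up. Feed shelf in front: top at height 22 mm, 190 mm wide, x -160 to -4 mm; there a step of 16 mm down to the hood's floor (height 6 mm). Clear roof (top 87 mm high), clear back (inner face x 134 mm), side walls inside at y +-56 mm.
- doorway (a point): Middle of the doorway at the height of the feed shelf's top (22 mm). The doorway is 112 mm wide between two posts (10 mm wide, 20 mm deep, tops at height 88 mm). Across its top lies the hinge rod: 8 mm diameter, centre 84 mm above the bench, so 58 mm is free between it and the shelf: fingers that lean forward (0.3 to 0.5 rad) reach in under it.
- shelf_end (a point): Middle of the robot-side edge of the feed shelf's top (height 22 mm), 160 mm in front of the flap. Two fixed guide strips on the shelf (4 mm thick, tops 34 mm above the bench) funnel to the doorway: inner faces 84 mm either side of the middle line at this end, 54 mm at the doorway.
- flap (a joint): Plain steel sheet flap, 106 mm wide, 3 mm thick, 70 g, hanging from the hinge rod down to height 27 mm (5 mm above the shelf). 0 = hanging shut; grows (rad) as its lower edge is pushed into the hood, to at most 1.5; it cannot swing outwards. It swings freely: it falls shut by itself and rests on whatever is under it; once the tray lies on the hood's floor the flap clears it. Pushing it takes less than 1 N.
- flap_edge (a point): Point in the middle of the flap's lower edge, 57 mm from the hinge axis.
- ring_tray: Loose flat dark wooden block carrying three flush flat rings: 64 mm along its x, 60 mm along its y, 18 mm high, about 0.10 to 0.19 kg; origin at the centre of its underside, z up. It lies on the feed shelf (underside at height 22 mm) in front of the flap, its +x end towards the flap, turned at most 0.25 rad from the hood. Its end nearest the robot is the face to push.
- tape_roll: Bystander: loose paper tape roll, 84 mm diameter, 24 mm high, on the bench left of the hood; origin at the centre of its underside.
- needle_brush: Bystander: loose small brush 160 mm long lying on the bench left of the feed shelf; origin at the middle underneath.
- bur_stand: Bystander: loose white round bur stand, 90 mm diameter, 34 mm high with steel burs to 63 mm, on the bench right of the hood; origin at the centre of its underside.
- small_jar: Bystander: loose amber glass jar, 48 mm diameter, 55 mm high, on the bench right of the feed shelf; origin at the centre of its underside.
Things that resemble listed ones, but are neither listed nor needed, are in the scene too. What is shaped like the ring_tray but blue is not meant.

How it is judged (in metres and radians):
On the way, in this order (a step that is already met when the one before it is completed fails the run):
1. the flap is pushed open by the tray passing under it (value of joint flap above 0.4 rad and x of ring_tray in the frame of hood above -0.03 m), for 0.1 s.
2. the tray is off the shelf on the hood's floor and the flap has swung shut behind it (value of joint flap below 0.08 rad and x of ring_tray in the frame of hood above 0.024 m and height (world z) of ring_tray below 0.01 m), for 0.2 s.
At the end, for the whole second after the job is handed in: The ring tray lies flat (within 0.08 rad) and at rest on the hood's floor, off the shelf (its centre more than 24 mm past the flap's plane), and the flap hangs shut (under 0.08 rad) (all of step 2 and x of ring_tray in the frame of hood below 0.12 m and y of ring_tray in the frame of hood between -0.05 and 0.05 m and angle between ring_tray's own z axis and vertical below 0.08 rad and linear speed of ring_tray below 0.02 m/s); the robot touches nothing.
It fails at once if the ring tray is lifted off the shelf (15 mm) (height (world z) of ring_tray above 0.037 m).
It fails at once if the ring tray is tipped over (0.7 rad; sliding off the shelf tips it by about 0.3) (angle between ring_tray's own z axis and vertical above 0.7 rad).
It fails at once if a bystander is moved by more than 20 mm (distance of any of tape_roll, needle_brush, bur_stand, small_jar from where it was at the start of the episode above 0.02 m).
It also fails if it takes over 38 s, if anything falls off the work surface, if the arm or the gripper's body presses on something with over 40 N, if the wrist force passes 120 N, or if a joint passes its speed limit or range.

### The arm

A 6-joint arm with a two-finger parallel gripper is mounted at the origin on the work surface. World frame = base frame: x ahead of the robot, y to its left, z up, the work surface at z = 0. Lengths are in m, angles in degrees, forces in N, time in s.
With the tool pointing down it reaches from about 0.35 to 0.875 m from the base axis. Payload 4.2 kg.
Tool frame: the origin (TCP) lies on the centre line of the jaws, within the pads' length; the fingertips stand 25 mm ahead of it and the grasp point (between the pads) lies 6 mm ahead of it; z points along the fingers, y is the line along which they close (so a half turn about z gives the same grasp; the last joint's range is limited). The gripper opens to 87 mm and grips with 3 to 60 N. Pads are 19 mm wide; open, the fingers measure 117 mm over their backs; the gripper's body (75 mm by 190 mm) begins 51 mm behind the grasp point.
Start: joints at [-55.371, 22.042, 0.453, 0, -68.411, -14.817], TCP at [0.212, -0.588, 0.248] pointing down, gripper open.
Joint ranges: [-179.83, 179.83], [-69.29, 118.12], [-61.27, 80.66], [-181.25, 117.63], [-171.15, -9.14], [-177.46, 177.46]. Speed limits (degrees/s): [159.86, 159.86, 180, 180, 180, 180].

### API

Orientations are given as a 3x3 rotation matrix whose columns are the frame's x, y, z axes.
In Python, from station import r gives the robot as it stands.
- The arm moves only by the tool move_arm, never from a script. Its argument "series" is a list of rows, each an object with "grip": the opening, from 0 (shut) to 1 (fully open); "xyz": the shift along the tool's x, y, z in mm, a list of three; "angular": the turn, a rotation vector about the tool's x, y, z in rad, a list of three. A call has 1 to 10 rows; each row is the pose to reach, as a shift and turn from the pose commanded when the call began, along the tool's axes at that moment; what a row does not reach only later rows make up. A row lasts 1/10 s, in which the tool goes at most 50 mm and 8.59 degrees, less where a joint would pass 70% of its speed; a pose out of reach is approached as far as the arm can. A call with a gripper value outside its range is refused whole. The fingers move at their own pace and stop on an object; the grip force is fixed at half the most. Time passes only in rows, so rows that repeat a pose let the fingers close. It gives the time, the measured TCP pose, the force, the opening and the grip force at its end, in the units of the state.
- r.sense(): the state, without advancing time (a new reading comes with each control period).
- r.capture(name): name is "scene" or "top" or "wrist"; returns a dict with "img" (420x560x3 uint8, red, green, blue), "camera_matrix" (3x3 intrinsics, pixels), "rvec" (rotation vector, rad) and "tvec" (3), from world to camera coordinates, as OpenCV has them; the wrist camera has in their place "hand_eye" (4x4, takes a point from camera to tool coordinates, whose origin is the TCP and whose axes are the flange's). Camera axes: x right, y down, z forward; pixel columns grow to the right and rows downward; lengths in m; the calibration is good to about 2 mm. A picture is of the moment at which its call begins: read the wrist's pose just before it. There is no depth.
- r.finish_job(): hands the job in; it is judged then, once.
The state is a dict: "time_s": time; "joints": joint angles; "joint_velocities": joint speeds; "effort": joint torques, N m; "tcp_pos": TCP position; "ee_rot": TCP orientation; "wrist_force": force on the tool from outside, world axes, zero at the start; "moment": the same for the moment, N m; "gripper_width": opening from 0.0 (shut) to 1.0 (fully open); "gripper_force": force on a finger pad.
Only numpy, scipy, OpenCV 4.12 (cv2) and the standard library are available. Lean on these libraries where they do the work, as an engineer would, in place of code of your own. Each camera call takes 0.05 s, during which the arm holds its last target. There are 200 camera calls.

## Working session

There is one attempt and no reset: what is moved stays moved. The work goes in short steps, Python scripts to look and compute and a tool call to move; the robot and the scene stay as the last step left them, time stands still between calls to the robot, and variables do not carry over. Pictures are saved under pics/ and viewed, at most 10 in all, crops included, and the job is handed in when it is done.

Besides the shell and the picture viewer there is one more tool, called in YAML: its name, and indented under it one key for each argument. move_arm: Moves the arm, as the interface text tells. Its arguments: {"type":"object","properties":{"series":{"type":"array"}},"required":["series"]}

```bash
mkdir -p pics
python3 - <<'E'
from station import r
import cv2,pickle
d={}
for n in("scene","top"):
    c=r.capture(n);d[n]=c;cv2.imwrite(f"pics/{n}0.png",cv2.resize(c["img"][:,:,::-1],(800,600),interpolation=cv2.INTER_CUBIC))
pickle.dump(d,open("d.pkl","wb"))
s=r.sense();print(s["time_s"],s["tcp_pos"],s["ee_rot"])
E
```

```text
0.1 [ 0.21170412 -0.58754509  0.24656438] [[-9.40864025e-01 -3.38783674e-01 -7.13251794e-04]
 [-3.38784419e-01  9.40862310e-01  1.79737904e-03]
 [ 6.21490545e-05  1.93272787e-03 -9.99998130e-01]]
```

View pics/scene0.png

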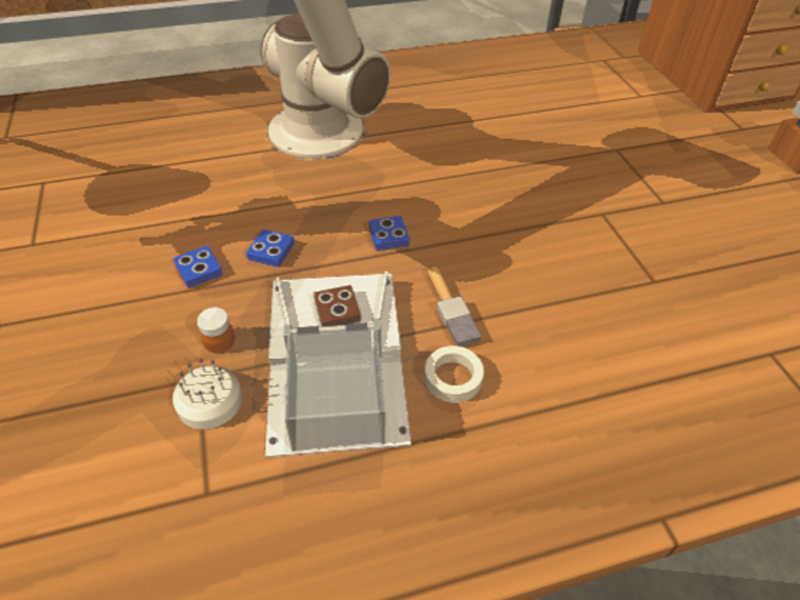

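View pics/top0.png

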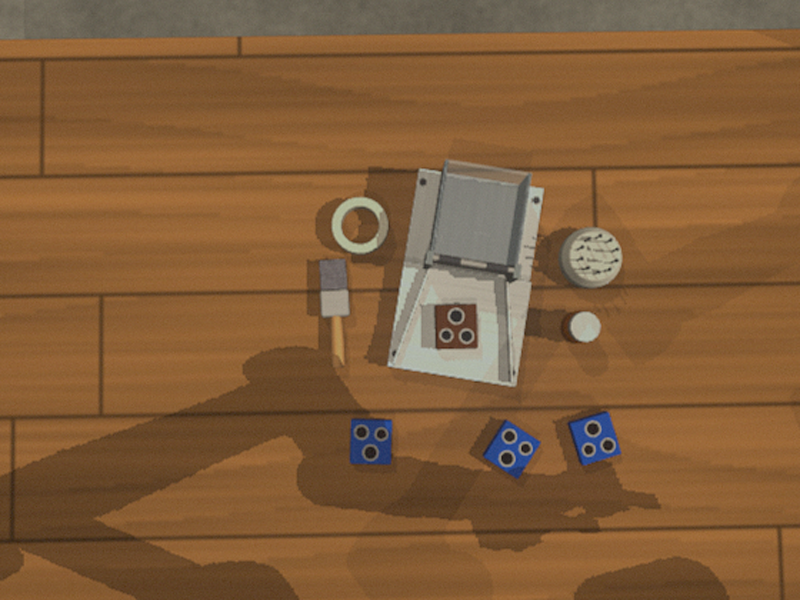

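The top view shows the dark tray near (456,327), the shelf's robot-side corners at about (388,367) and (516,387), and the door at about (470,270). The blue trays are decoys. I'll enlarge the crop for exact corners.

Run:
```python
import cv2,pickle
c=pickle.load(open("d.pkl","rb"))["top"]
# crop cols 260-390, rows 105-280 ; 
im=c["img"][170:275,262:402,::-1]
cv2.imwrite("pics/top_crop.png",cv2.resize(im,None,fx=5.714,fy=5.714,interpolation=cv2.INTER_CUBIC)[:600,:800])
```

```text
(no output)
```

View pics/top_crop.png

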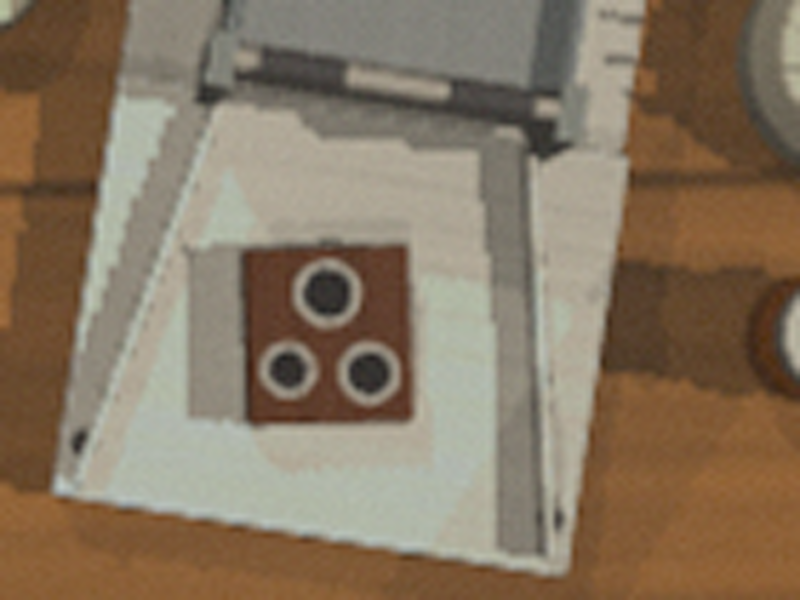

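```bash
cat > h.py <<'E'
import numpy as np,cv2
def back(c,uv,z):
    R=cv2.Rodrigues(np.array(c["rvec"],float))[0];t=np.array(c["tvec"],float).ravel()
    p=cv2.undistortPoints(np.array(uv,float).reshape(-1,1,2),np.array(c["camera_matrix"],float),None)[:,0]
    d=np.c_[p,np.ones(len(p))]@R;o=-R.T@t
    return o+d*((z-o[2])/d[:,2])[:,None]
E
python3 - <<'E'
import pickle,numpy as np
from h import back
np.set_printoptions(precision=4,suppress=True)
c=pickle.load(open("d.pkl","rb"))["top"]
f=lambda P:[(262+(x+.5)/5.714-.5,170+(y+.5)/5.714-.5) for x,y in P]
S=back(c,f([(55,491),(566,574),(628,157)]),.022);print(S,np.linalg.norm(S[0]-S[1]),np.linalg.norm(S[1]-S[2]))
T=back(c,f([(246,250),(410,245),(412,420),(249,425)]),.040);print(T,T.mean(0))
print([np.linalg.norm(T[i]-T[(i+1)%4]) for i in range(4)])
y=S[0]-S[1];yaw=np.arctan2(-y[0],y[1]);ax=np.array([np.cos(yaw),np.sin(yaw)]);ay=np.array([-ax[1],ax[0]])
print("yaw",yaw,"long edge yaw",np.arctan2(*(S[2]-S[1])[[1,0]]))
O=(S[0]+S[1])[:2]/2+.16*ax;print("hood",O)
g=T[0]+T[1]-T[2]-T[3];print("tray yaw",np.arctan2(g[1],g[0]),"other",np.arctan2(*( (T[0]+T[3]-T[1]-T[2])*[-1,1,1])[:2]))
print("tray in hood",[( (t[:2]-O)@ax,(t[:2]-O)@ay) for t in [*T,T.mean(0)]])
H=back(c,f([(215,55),(570,115)]),.088);print([( (t[:2]-O)@ax,(t[:2]-O)@ay) for t in H])
E
```

```text
[[ 0.4766  0.0363  0.022 ]
 [ 0.4433 -0.1495  0.022 ]
 [ 0.5954 -0.1761  0.022 ]] 0.18874306520071177 0.15442380616328477
[[ 0.5625 -0.0339  0.04  ]
 [ 0.5634 -0.093   0.04  ]
 [ 0.5004 -0.0923  0.04  ]
 [ 0.4996 -0.0338  0.04  ]] [ 0.5315 -0.0633  0.04  ]
[np.float64(0.05911133681259271), np.float64(0.06291737182036036), np.float64(0.05856693150684499), np.float64(0.0628849104501424)]
yaw -0.17741315438497895 long edge yaw -0.1734055977845363
hood [ 0.6175 -0.0848]
tray yaw -0.006641026425034446 other 0.014100865068794523
tray in hood [(np.float64(-0.06306674746832325), np.float64(0.04042138343463097)), (np.float64(-0.05180477960509211), np.float64(-0.01760721485637833)), (np.float64(-0.113852578112404), np.float64(-0.028031531485179558)), (np.float64(-0.12499013299774912), np.float64(0.029466645332032637)), (np.float64(-0.08842855954589214), np.float64(0.006062320606276424))]
[(np.float64(-0.0015965419225633), np.float64(0.06411055746888411)), (np.float64(-0.0024126633761790734), np.float64(-0.059608358721043385))]
```

```bash
cat >> h.py <<'E'
O=np.array([.6175,-.0848,0]);yaw=-.176
HX=np.array([np.cos(yaw),np.sin(yaw),0]);HY=np.array([-HX[1],HX[0],0]);HZ=np.array([0,0,1.])
def rel(s,tips,L=.4):
    "tip-centre targets in hood frame -> shift mm / rotvec in current tool axes"
    R0=np.array(s["ee_rot"]);p0=np.array(s["tcp_pos"])
    z=np.sin(L)*HX-np.cos(L)*HZ;R=np.c_[np.cross(HY,z),HY,z]
    tip=p0+.025*R0[:,2]-O;print("t",s["time_s"],"tip now",np.round([tip@HX,tip@HY,tip[2]],4),"F",np.round(s["wrist_force"],1))
    print("rot",np.round(cv2.Rodrigues(R0.T@R)[0].ravel(),3))
    for a in tips: print(a,np.round(1000*R0.T@(O+a[0]*HX+a[1]*HY+a[2]*HZ-.025*z-p0),1))
E
python3 -c "
from station import r
from h import *
rel(r.sense(),[(-.155,.003,.2)])"
```

```text
t 0.1 tip now [-0.3115 -0.566   0.2216] F [ 0.2 -0.  -0.7]
rot [ 0.106 -0.391  0.514]
(-0.155, 0.003, 0.2) [-410.8  420.2   24.3]
```

move_arm:
  series:
    - {"grip": 0.29, "xyz": [-411, 420, 24], "angular": [0.106, -0.391, 0.514]}
    - {"grip": 0.29, "xyz": [-411, 420, 24], "angular": [0.106, -0.391, 0.514]}
    - {"grip": 0.29, "xyz": [-411, 420, 24], "angular": [0.106, -0.391, 0.514]}
    - {"grip": 0.29, "xyz": [-411, 420, 24], "angular": [0.106, -0.391, 0.514]}
    - {"grip": 0.29, "xyz": [-411, 420, 24], "angular": [0.106, -0.391, 0.514]}
    - {"grip": 0.29, "xyz": [-411, 420, 24], "angular": [0.106, -0.391, 0.514]}
    - {"grip": 0.29, "xyz": [-411, 420, 24], "angular": [0.106, -0.391, 0.514]}
    - {"grip": 0.29, "xyz": [-411, 420, 24], "angular": [0.106, -0.391, 0.514]}
    - {"grip": 0.29, "xyz": [-411, 420, 24], "angular": [0.106, -0.391, 0.514]}
    - {"grip": 0.29, "xyz": [-411, 420, 24], "angular": [0.106, -0.391, 0.514]}

```text
time_s: 1.1
tcp_pos: [0.4151, -0.1422, 0.2277]
ee_rot: [[-0.907, 0.174, 0.384], [0.16, 0.985, -0.069], [-0.391, -0.001, -0.921]]
wrist_force: [1.7, -0.2, 0.7]
gripper_width: 0.301
gripper_force: 0.0
```

```bash
python3 -c "
from station import r
from h import *
s=r.sense();rel(s,[(-.155,.003,.08),(-.155,.003,.031)]);print(s['gripper_width'])"
```

```text
t 1.1 tip now [-0.1794 -0.092   0.2047] F [ 1.7 -0.2  0.7]
rot [-0.001  0.001  0.001]
(-0.155, 0.003, 0.08) [ 26.1  95.1 124.2]
(-0.155, 0.003, 0.031) [ 45.2  95.2 169.3]
0.3006277475697176
```

move_arm:
  series:
    - {"grip": 0.29, "xyz": [-10, 60, 40], "angular": [0, 0, 0]}
    - {"grip": 0.29, "xyz": [0, 80, 60], "angular": [0, 0, 0]}
    - {"grip": 0.29, "xyz": [10, 85, 80], "angular": [0, 0, 0]}
    - {"grip": 0.29, "xyz": [20, 85, 100], "angular": [0, 0, 0]}
    - {"grip": 0.29, "xyz": [20, 85, 100], "angular": [0, 0, 0]}
    - {"grip": 0.29, "xyz": [20, 85, 100], "angular": [0, 0, 0]}

```text
time_s: 1.7
tcp_pos: [0.4432, -0.0612, 0.142]
ee_rot: [[-0.913, 0.18, 0.366], [0.163, 0.984, -0.077], [-0.374, -0.01, -0.927]]
wrist_force: [-0.0, -0.6, -1.3]
gripper_width: 0.291
gripper_force: 0.0
```

```bash
python3 -c "
from station import r
from h import *
s=r.sense();rel(s,[(-.155,.003,.05),(-.155,.003,.031)]);print(s['gripper_width'],s['joint_velocities'])"
```

```text
t 1.7 tip now [-0.1663 -0.0076  0.1188] F [-0.  -0.6 -1.3]
rot [-0.011 -0.017 -0.   ]
(-0.155, 0.003, 0.05) [15.6 11.1 67.9]
(-0.155, 0.003, 0.031) [22.7 11.3 85.6]
0.29092808706370143 [ 0.10845746 -1.08991406 -0.76990418 -0.84054462  0.14157687 -0.17821471]
```

move_arm:
  series:
    - {"grip": 0.29, "xyz": [8, 11, 35], "angular": [-0.011, -0.017, 0]}
    - {"grip": 0.29, "xyz": [16, 11, 68], "angular": [-0.011, -0.017, 0]}
    - {"grip": 0.29, "xyz": [16, 11, 68], "angular": [-0.011, -0.017, 0]}
    - {"grip": 0.29, "xyz": [16, 11, 68], "angular": [-0.011, -0.017, 0]}
    - {"grip": 0.29, "xyz": [16, 11, 68], "angular": [-0.011, -0.017, 0]}

```text
time_s: 2.2
tcp_pos: [0.4499, -0.0443, 0.1237]
ee_rot: [[-0.926, 0.183, 0.33], [0.165, 0.983, -0.083], [-0.34, -0.022, -0.94]]
wrist_force: [0.1, -0.0, 0.4]
gripper_width: 0.287
gripper_force: 0.0
```

```bash
python3 -c "
from station import r
from h import *
import cv2
s=r.sense();rel(s,[(-.155,.003,.031)])
for n in('top',):
  c=r.capture(n);cv2.imwrite('pics/t2.png',cv2.resize(c['img'][140:290,220:420,::-1],(800,600),interpolation=cv2.INTER_CUBIC))
c=r.capture('scene');cv2.imwrite('pics/s2.png',cv2.resize(c['img'][150:330,160:400,::-1],(800,600),interpolation=cv2.INTER_CUBIC))
s=r.sense();rel(s,[(-.155,.003,.031)])"
```

```text
t 2.2 tip now [-0.1636  0.0099  0.1002] F [ 0.1 -0.   0.4]
rot [-0.024 -0.053  0.   ]
(-0.155, 0.003, 0.031) [16.7 -5.9 68.2]
t 2.3 tip now [-0.1635  0.01    0.1004] F [-0.5 -0.7 -0.4]
rot [-0.024 -0.053  0.   ]
(-0.155, 0.003, 0.031) [16.9 -6.  68.4]
```

View pics/s2.png

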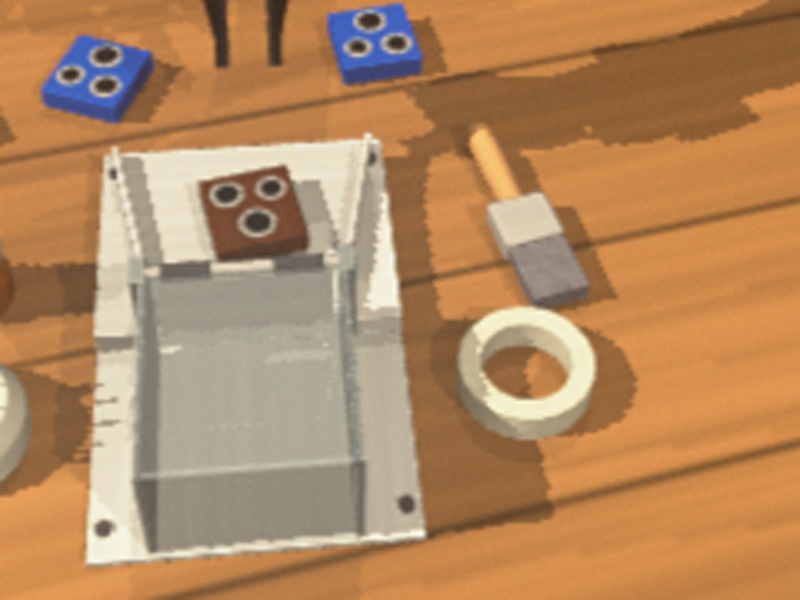

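The fingers are above the shelf's robot end at (245,60), behind the tray. The arm has stopped short at tip height 100 mm, so I'll check the joints.

```bash
python3 -c "
from station import r
s=r.sense();print(s['joints'],s['joint_velocities'])"
```

```text
[   9.75273052    5.71696128  -61.22757975   59.53592542   -9.20017554
 -168.01874362] [ 0.05324819 -0.10600989  0.17158342  0.05871384  0.1039672  -0.03398731]
```

Joints 3 and 5 are at their limits: the wrist is too close for a 0.4 rad lean. I'll start the push nearly upright and lean progressively nearer the doorway.

```bash
python3 -c "
from station import r
from h import *
rel(r.sense(),[(-.155,.003,.10)],L=.08)"
```

```text
t 2.3 tip now [-0.1635  0.01    0.1004] F [-0.5 -0.7 -0.4]
rot [-0.024  0.267 -0.003]
(-0.155, 0.003, 0.1) [-14.5  -7.5   4.4]
```

move_arm:
  series:
    - {"grip": 0.29, "xyz": [-8, -4, 2], "angular": [-0.012, 0.133, 0]}
    - {"grip": 0.29, "xyz": [-14, -7, 4], "angular": [-0.024, 0.267, -0.003]}
    - {"grip": 0.29, "xyz": [-14, -7, 4], "angular": [-0.024, 0.267, -0.003]}
    - {"grip": 0.29, "xyz": [-14, -7, 4], "angular": [-0.024, 0.267, -0.003]}
    - {"grip": 0.29, "xyz": [-14, -7, 4], "angular": [-0.024, 0.267, -0.003]}
    - {"grip": 0.29, "xyz": [-14, -7, 4], "angular": [-0.024, 0.267, -0.003]}

```text
time_s: 2.9
tcp_pos: [0.4657, -0.0527, 0.1257]
ee_rot: [[-0.981, 0.176, 0.082], [0.176, 0.984, -0.012], [-0.083, 0.003, -0.997]]
wrist_force: [1.0, -0.3, 0.4]
gripper_width: 0.29
gripper_force: 0.0
```

```bash
python3 -c "
from station import r
from h import *
s=r.sense();rel(s,[(-.155,.003,.10),(-.155,.003,.03)],L=.08);print(s['joints'].round(1) if hasattr(s['joints'],'round') else s['joints'])"
```

```text
t 2.9 tip now [-0.1531  0.0051  0.1007] F [ 1.  -0.3  0.4]
rot [ 0.002  0.003 -0.001]
(-0.155, 0.003, 0.1) [ 1.9 -2.   0.6]
(-0.155, 0.003, 0.03) [ 7.7 -2.2 70.3]
[  14.6   12.8  -34.8    3.   -38.2 -117.1]
```

move_arm:
  series:
    - {"grip": 0.29, "xyz": [4, -2, 30], "angular": [0, 0, 0]}
    - {"grip": 0.29, "xyz": [7, -2, 60], "angular": [0, 0, 0]}
    - {"grip": 0.29, "xyz": [8, -2, 70], "angular": [0, 0, 0]}
    - {"grip": 0.29, "xyz": [8, -2, 70], "angular": [0, 0, 0]}
    - {"grip": 0.29, "xyz": [8, -2, 70], "angular": [0, 0, 0]}
    - {"grip": 0.29, "xyz": [8, -2, 70], "angular": [0, 0, 0]}

```text
time_s: 3.5
tcp_pos: [0.4609, -0.055, 0.0555]
ee_rot: [[-0.981, 0.175, 0.081], [0.174, 0.985, -0.013], [-0.082, 0.001, -0.997]]
wrist_force: [-0.4, 0.4, 0.1]
gripper_width: 0.29
gripper_force: 0.0
```

```bash
python3 -c "
from station import r
from h import *
s=r.sense();print(s['joints'].round(1));T=[(-.155,.003,.03),(-.13,.003,.03),(-.07,.003,.03)]
rel(s,T,L=.08);rel(s,T[2:],.15)"
```

```text
[  14.5   19.4  -40.2    4.3  -26.2 -118.4]
t 3.5 tip now [-0.1573  0.002   0.0306] F [-0.4  0.4  0.1]
rot [0.001 0.002 0.   ]
(-0.155, 0.003, 0.03) [-2.3  1.1  0.8]
(-0.13, 0.003, 0.03) [-27.2   1.1   2.9]
(-0.07, 0.003, 0.03) [-87.    1.    7.8]
t 3.5 tip now [-0.1573  0.002   0.0306] F [-0.4  0.4  0.1]
rot [ 0.001 -0.068  0.   ]
(-0.07, 0.003, 0.03) [-85.3   1.    7.9]
```

move_arm:
  series:
    - {"grip": 0.29, "xyz": [-12, 1, 1], "angular": [0, -0.01, 0]}
    - {"grip": 0.29, "xyz": [-22, 1, 2], "angular": [0, -0.02, 0]}
    - {"grip": 0.29, "xyz": [-30, 1, 3], "angular": [0, -0.03, 0]}
    - {"grip": 0.29, "xyz": [-37, 1, 3], "angular": [0, -0.04, 0]}
    - {"grip": 0.29, "xyz": [-44, 1, 4], "angular": [0, -0.05, 0]}
    - {"grip": 0.29, "xyz": [-51, 1, 5], "angular": [0, -0.06, 0]}
    - {"grip": 0.29, "xyz": [-58, 1, 5], "angular": [0, -0.065, 0]}
    - {"grip": 0.29, "xyz": [-65, 1, 6], "angular": [0, -0.068, 0]}
    - {"grip": 0.29, "xyz": [-70, 1, 6], "angular": [0, -0.068, 0]}
    - {"grip": 0.29, "xyz": [-74, 1, 7], "angular": [0, -0.068, 0]}

```text
time_s: 4.5
tcp_pos: [0.5345, -0.0671, 0.0536]
ee_rot: [[-0.974, 0.175, 0.146], [0.173, 0.985, -0.025], [-0.148, 0.0, -0.989]]
wrist_force: [-1.5, 0.1, 0.7]
gripper_width: 0.289
gripper_force: 0.9
```

```bash
python3 -c "
from station import r
from h import *
import cv2
s=r.sense();print(s['joints'].round(1))
rel(s,[(-.07,.003,.03)],.25);rel(s,[(-.04,.003,.03)],.3)
c=r.capture('scene');cv2.imwrite('pics/s3.png',cv2.resize(c['img'][150:330,160:400,::-1],(800,600),interpolation=cv2.INTER_CUBIC))"
```

```text
[  11.7   23.8  -33.9    7.5  -24.6 -118.4]
t 4.5 tip now [-0.0811  0.0029  0.0289] F [-1.5  0.1  0.7]
rot [ 0.    -0.102 -0.   ]
(-0.07, 0.003, 0.03) [-8.6  0.1  0.7]
t 4.5 tip now [-0.0811  0.0029  0.0289] F [-1.5  0.1  0.7]
rot [ 0.    -0.152 -0.   ]
(-0.04, 0.003, 0.03) [-37.1   0.1   5.3]
```

View pics/s3.png

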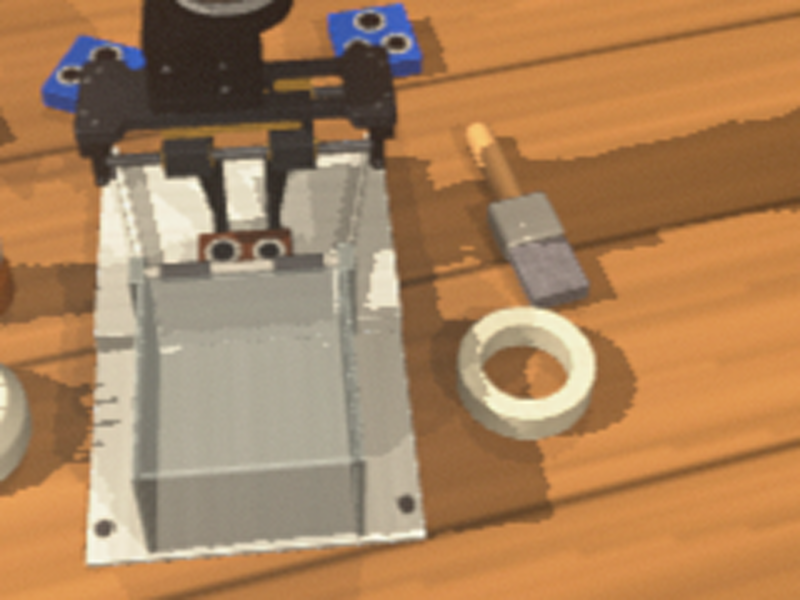

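The tray now lies square to the hood with its rings at (222,250) and (268,250), both fingers on its rear face and its front at the flap. I'll go on pushing with more lean.

move_arm:
  series:
    - {"grip": 0.29, "xyz": [-5, 0, 0], "angular": [0, -0.03, 0]}
    - {"grip": 0.29, "xyz": [-10, 0, 1], "angular": [0, -0.06, 0]}
    - {"grip": 0.29, "xyz": [-16, 0, 2], "angular": [0, -0.09, 0]}
    - {"grip": 0.29, "xyz": [-22, 0, 3], "angular": [0, -0.12, 0]}
    - {"grip": 0.29, "xyz": [-28, 0, 4], "angular": [0, -0.15, 0]}
    - {"grip": 0.29, "xyz": [-34, 0, 5], "angular": [0, -0.152, 0]}
    - {"grip": 0.29, "xyz": [-37, 0, 5], "angular": [0, -0.152, 0]}
    - {"grip": 0.29, "xyz": [-37, 0, 5], "angular": [0, -0.152, 0]}

```text
time_s: 5.35
tcp_pos: [0.5736, -0.074, 0.058]
ee_rot: [[-0.942, 0.174, 0.286], [0.168, 0.985, -0.047], [-0.29, 0.004, -0.957]]
wrist_force: [-0.1, -0.6, 0.0]
gripper_width: 0.292
gripper_force: 0.0
```

```bash
python3 -c "
from station import r
from h import *
s=r.sense();print(s['joints'].round(1))
rel(s,[(-.02,.003,.031),(0,.003,.031)],.38)"
```

```text
[   8.5   23.7  -42.5   33.8   -9.2 -141.3]
t 5.35 tip now [-0.0379  0.0031  0.0341] F [-0.1 -0.6  0. ]
rot [ 0.004 -0.086 -0.001]
(-0.02, 0.003, 0.031) [-14.1  -0.    8.2]
(0, 0.003, 0.031) [-33.2  -0.   14. ]
```

```bash
python3 -c "
from station import r
from h import *
s=r.sense()
rel(s,[(-.035,.003,.030),(-.015,.003,.031)],.27)"
```

```text
t 5.35 tip now [-0.0379  0.0031  0.0341] F [-0.1 -0.6  0. ]
rot [ 0.004  0.024 -0.   ]
(-0.035, 0.003, 0.03) [-2.2  0.   4.7]
(-0.015, 0.003, 0.031) [-21.6  -0.    9.6]
```

move_arm:
  series:
    - {"grip": 0.29, "xyz": [-1, 0, 4], "angular": [0, 0.025, 0]}
    - {"grip": 0.29, "xyz": [-3, 0, 5], "angular": [0, 0.025, 0]}
    - {"grip": 0.29, "xyz": [-8, 0, 6], "angular": [0, 0.025, 0]}
    - {"grip": 0.29, "xyz": [-13, 0, 7], "angular": [0, 0.025, 0]}
    - {"grip": 0.29, "xyz": [-17, 0, 8], "angular": [0, 0.025, 0]}
    - {"grip": 0.29, "xyz": [-21, 0, 9], "angular": [0, 0.025, 0]}
    - {"grip": 0.29, "xyz": [-21, 0, 9], "angular": [0, 0.025, 0]}

```text
time_s: 6.05
tcp_pos: [0.5957, -0.0783, 0.0555]
ee_rot: [[-0.949, 0.174, 0.262], [0.169, 0.985, -0.043], [-0.266, 0.003, -0.964]]
wrist_force: [0.2, 0.4, 1.0]
gripper_width: 0.292
gripper_force: 0.0
```

```bash
python3 -c "
from station import r
from h import *
import cv2
s=r.sense();print(s['joints'].round(1))
rel(s,[(-.015,.003,.031),(-.005,.003,.031)],.3)
c=r.capture('scene');cv2.imwrite('pics/s4.png',cv2.resize(c['img'][150:330,160:400,::-1],(800,600),interpolation=cv2.INTER_CUBIC))"
```

```text
[   9.6   26.2  -33.8   18.1  -16.1 -126.4]
t 6.05 tip now [-0.016   0.0027  0.0314] F [0.2 0.4 1. ]
rot [ 0.003 -0.031 -0.   ]
(-0.015, 0.003, 0.031) [-0.1  0.4  0.6]
(-0.005, 0.003, 0.031) [-9.7  0.4  3.3]
```

View pics/s4.png

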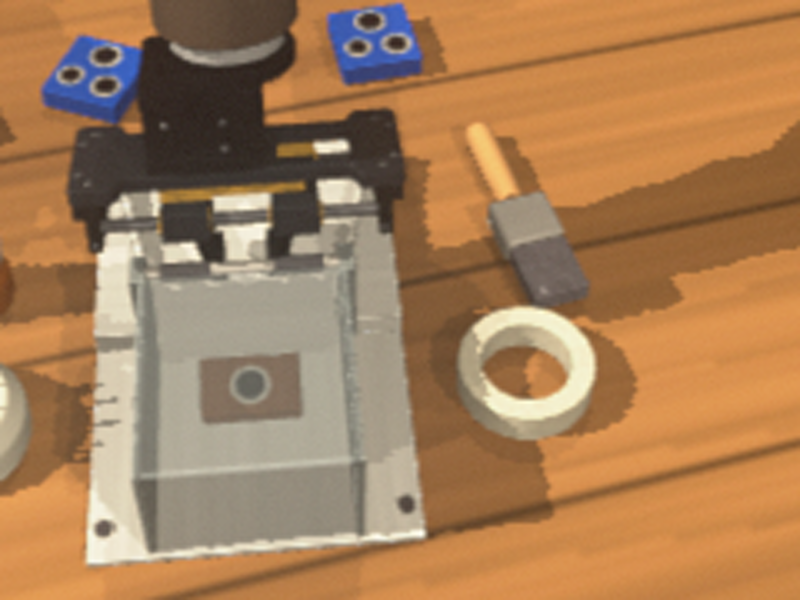

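The flap covers the rear of the tray, and its front ring shows at (250,385) inside the hood. It needs a little more push to clear the step.

move_arm:
  series:
    - {"grip": 0.29, "xyz": [-2, 0, 1], "angular": [0, -0.015, 0]}
    - {"grip": 0.29, "xyz": [-5, 0, 2], "angular": [0, -0.03, 0]}
    - {"grip": 0.29, "xyz": [-8, 0, 3], "angular": [0, -0.03, 0]}
    - {"grip": 0.29, "xyz": [-11, 0, 4], "angular": [0, -0.03, 0]}
    - {"grip": 0.29, "xyz": [-13, 0, 4], "angular": [0, -0.03, 0]}
    - {"grip": 0.29, "xyz": [-13, 0, 4], "angular": [0, -0.03, 0]}

```text
time_s: 6.7
tcp_pos: [0.6089, -0.0804, 0.055]
ee_rot: [[-0.941, 0.174, 0.29], [0.168, 0.985, -0.048], [-0.294, 0.003, -0.956]]
wrist_force: [-1.2, -0.2, 0.5]
gripper_width: 0.292
gripper_force: 0.1
```

```bash
python3 -c "
from station import r
from h import *
import cv2
s=r.sense();print(s['joints'].round(1))
rel(s,[(0.004,.003,.031),(-.06,.003,.033)],.3)
c=r.capture('scene');cv2.imwrite('pics/s5.png',cv2.resize(c['img'][180:330,180:380,::-1],(800,600),interpolation=cv2.INTER_CUBIC))"
```

```text
[   8.7   26.8  -35.1   24.1  -13.  -131.6]
t 6.7 tip now [-0.0019  0.0029  0.0311] F [-1.2 -0.2  0.5]
rot [ 0.003 -0.001 -0.   ]
(0.004, 0.003, 0.031) [-5.6  0.1  1.8]
(-0.06, 0.003, 0.033) [ 55.    0.2 -18.9]
```

View pics/s5.png

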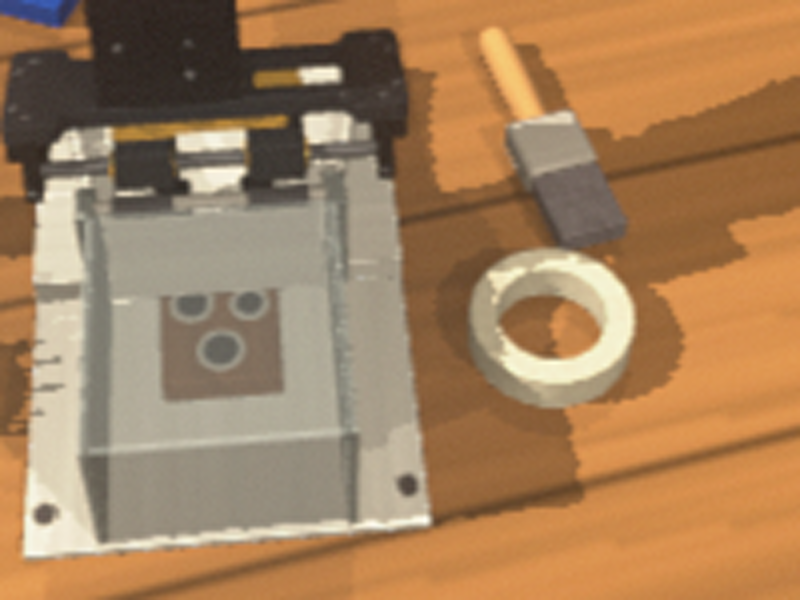

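All three rings are visible at (192,304), (250,302) and (220,349), so the tray has apparently dropped. I'll check by back-projection at the floor height.

```bash
python3 -c "
import pickle
from h import *
c=pickle.load(open('d.pkl','rb'))['scene']
P=[(164,401),(284,392),(280,290),(162,296),(192,304),(250,302),(220,349)]
for z in(.024,.036):
  w=back(c,[(180+(x+.5)/4-.5,180+(y+.5)/4-.5) for x,y in P],z)-O
  print(z,np.round(np.c_[w@HX,w@HY],4).tolist())
t=pickle.load(open('d.pkl','rb'))['top'];f=lambda P:[(262+(x+.5)/5.714-.5,170+(y+.5)/5.714-.5) for x,y in P]
w=back(t,f([(289,370),(369,373),(327,292)]),.04);print(np.linalg.norm(w[0]-w[1]),np.linalg.norm((w[0]+w[1])/2-w[2]),np.linalg.norm((w[0]+w[1])/2-[.5315,-.0633,.04]))
"
```

```text
0.024 [[0.0712, -0.0287], [0.0713, 0.0294], [0.01, 0.0306], [0.0084, -0.0293], [0.0147, -0.0142], [0.0161, 0.015], [0.0434, -0.0009]]
0.036 [[0.0791, -0.0277], [0.0792, 0.0294], [0.0188, 0.0306], [0.0173, -0.0283], [0.0235, -0.0135], [0.0249, 0.0153], [0.0517, -0.0004]]
0.028768770928820093 0.028582813186327542 0.013170039080182794
```

At 24 mm height the sizes match a flat tray: centre x about 39 mm, rear edge 7 mm. Now I'll withdraw.

move_arm:
  series:
    - {"grip": 0.29, "xyz": [8, 0, -2], "angular": [0, 0, 0]}
    - {"grip": 0.29, "xyz": [18, 0, -6], "angular": [0, 0, 0]}
    - {"grip": 0.29, "xyz": [30, 0, -10], "angular": [0, 0.03, 0]}
    - {"grip": 0.29, "xyz": [42, 0, -14], "angular": [0, 0.06, 0]}
    - {"grip": 0.29, "xyz": [52, 0, -18], "angular": [0, 0.1, 0]}
    - {"grip": 0.29, "xyz": [60, 0, -21], "angular": [0, 0.15, 0]}
    - {"grip": 0.29, "xyz": [68, 0, -24], "angular": [0, 0.2, 0]}
    - {"grip": 0.29, "xyz": [76, 0, -27], "angular": [0, 0.2, 0]}
    - {"grip": 0.29, "xyz": [80, 0, -30], "angular": [0, 0.2, 0]}
    - {"grip": 0.29, "xyz": [80, 0, -30], "angular": [0, 0.2, 0]}

```text
time_s: 7.75
tcp_pos: [0.5228, -0.0658, 0.0599]
ee_rot: [[-0.98, 0.174, 0.096], [0.173, 0.985, -0.015], [-0.097, 0.002, -0.995]]
wrist_force: [-1.1, -0.4, 0.2]
gripper_width: 0.29
gripper_force: 0.0
```

```bash
python3 -c "
from station import r
from h import *
s=r.sense();print(s['joints'].round(1))
rel(s,[(-.09,.003,.12)],.1)"
```

```text
[  11.5   23.2  -31.8    3.9  -29.8 -114.8]
t 7.75 tip now [-0.0941  0.0022  0.0351] F [-1.1 -0.4  0.2]
rot [ 0.003 -0.003  0.001]
(-0.09, 0.003, 0.12) [-12.3   1.1 -84.1]
```

Lift clear, let the flap settle, and look.

move_arm:
  series:
    - {"grip": 0.29, "xyz": [2, 0, -20], "angular": [0, 0, 0]}
    - {"grip": 0.29, "xyz": [4, 0, -50], "angular": [0, 0, 0]}
    - {"grip": 0.29, "xyz": [6, 0, -85], "angular": [0, 0, 0]}
    - {"grip": 0.29, "xyz": [30, 0, -120], "angular": [0, 0, 0]}
    - {"grip": 0.29, "xyz": [40, 0, -140], "angular": [0, 0, 0]}
    - {"grip": 0.29, "xyz": [40, 0, -140], "angular": [0, 0, 0]}
    - {"grip": 0.29, "xyz": [40, 0, -140], "angular": [0, 0, 0]}
    - {"grip": 0.29, "xyz": [40, 0, -140], "angular": [0, 0, 0]}
    - {"grip": 0.29, "xyz": [40, 0, -140], "angular": [0, 0, 0]}
    - {"grip": 0.29, "xyz": [40, 0, -140], "angular": [0, 0, 0]}

```text
time_s: 8.75
tcp_pos: [0.4714, -0.0569, 0.1943]
ee_rot: [[-0.98, 0.174, 0.095], [0.174, 0.985, -0.015], [-0.096, 0.002, -0.995]]
wrist_force: [-0.1, 0.9, -0.5]
gripper_width: 0.291
gripper_force: 0.0
```

```bash
python3 -c "
from station import r
import cv2
c=r.capture('scene');cv2.imwrite('pics/s6.png',cv2.resize(c['img'][180:330,180:380,::-1],(800,600),interpolation=cv2.INTER_CUBIC))
s=r.sense();print(s['time_s'],s['tcp_pos'],s['joint_velocities'],s['wrist_force'])"
```

```text
8.8 [ 0.47145406 -0.05689448  0.19447838] [ 0.18269476 -0.40116663  0.15046103  0.00114559 -0.20276129  0.04356242] [-0.58949436  0.11005454  0.08292585]
```

View pics/s6.png

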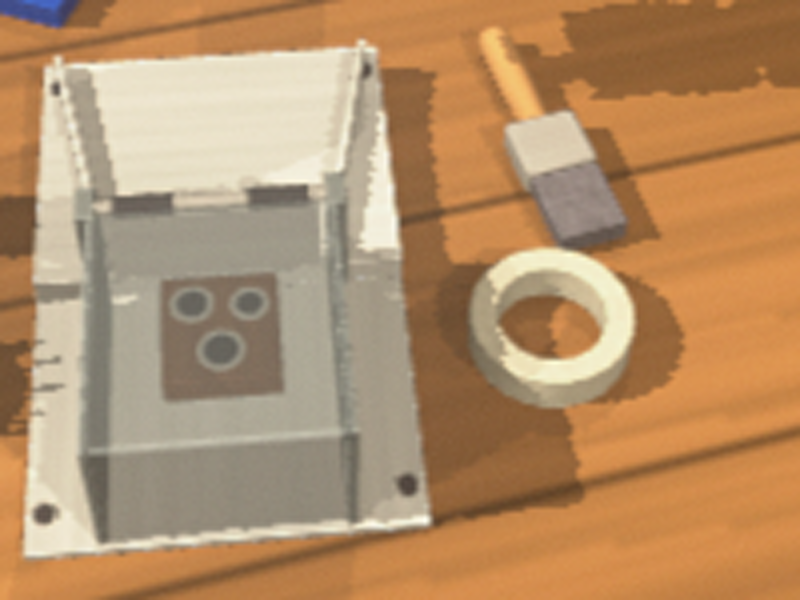

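The tray is fully visible and flat on the hood's floor (corners (162,280) to (284,392)), and the flap hangs at the doorway clear of it. I'll let it settle for a second, then hand in.

move_arm:
  series:
    - {"grip": 0.29, "xyz": [0, 0, 0], "angular": [0, 0, 0]}
    - {"grip": 0.29, "xyz": [0, 0, 0], "angular": [0, 0, 0]}
    - {"grip": 0.29, "xyz": [0, 0, 0], "angular": [0, 0, 0]}
    - {"grip": 0.29, "xyz": [0, 0, 0], "angular": [0, 0, 0]}
    - {"grip": 0.29, "xyz": [0, 0, 0], "angular": [0, 0, 0]}
    - {"grip": 0.29, "xyz": [0, 0, 0], "angular": [0, 0, 0]}
    - {"grip": 0.29, "xyz": [0, 0, 0], "angular": [0, 0, 0]}
    - {"grip": 0.29, "xyz": [0, 0, 0], "angular": [0, 0, 0]}
    - {"grip": 0.29, "xyz": [0, 0, 0], "angular": [0, 0, 0]}
    - {"grip": 0.29, "xyz": [0, 0, 0], "angular": [0, 0, 0]}

```text
time_s: 9.8
tcp_pos: [0.4714, -0.0568, 0.1954]
ee_rot: [[-0.98, 0.174, 0.097], [0.174, 0.985, -0.014], [-0.098, 0.003, -0.995]]
wrist_force: [0.6, -0.1, 0.2]
gripper_width: 0.283
gripper_force: 0.0
```

```bash
python3 -c "
from station import r
print(r.finish_job())"
```

```text
the job is handed in; nothing more can be done
None
```

I pushed the tray through the flap and handed the job in at about 10 s; in the last picture it lies flat on the hood's floor with its centre about 39 mm past the flap's plane, the flap hangs shut and the arm is clear, but the station returned no verdict.

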